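Set a cork lamp's dimmer wheel

TASK

On the lamp whose stem is a stack of discs, roll the sunken dimmer wheel with a fingertip until its white line is uppermost, level with the two steel marks on the base, then let go of it. Do not touch the other lamp, the one with the square column.

Things in the scene. Friction and masses are not known exactly. Their poses are not given: they have to be found in the camera images.
- disc_lamp: Lamp to set, no shade, fixed; sizes in mm. Cork slab base 130 (x) by 280 (y) by 62 high; stem of six staggered cork discs 56 across at x = 0, y = +100, up to z = 146, white socket (38 across) on it up to 176. Black ribbed dimmer wheel sunk in a slot at y = -95; steel marks on the base beside the slot at x = 0. Origin: centre of the base's underside; z up, y along the base to the stem end
- disc_rim (a point): Highest point of the disc lamp's wheel: 76 mm above the table, 14 above the base; axes as the lamp's, does not turn. Wheel 70 mm diameter, 24 wide, axle along y, in a slot 60 by 28. White line 8 mm wide across its rim. The axle is sprung: pressed from above the wheel sinks up to 4 mm (about 1.2 N at first, 7 N at 4 mm)
- disc_wheel (a joint): Turn of the disc lamp's wheel, rad: 0 with its white line uppermost, level with the steel marks; negative: line towards the lamp's +x. Dragging the top of the rim towards the lamp's -x makes it grow, 1 rad per 35 mm of rim. Stiff (about 0.7 N at the rim), stays where left, stops at -1.2 and 1.2. Starts with the line on the +x side
- column_lamp: The other lamp, to be left untouched: the same base, socket, wheel and places of stem and wheel as the disc lamp, but its stem is a plain square cork column 46 mm wide, up to z = 146. Fixed. Origin: centre of the base's underside; z up, y along the base to the stem end

How it is judged:
By the outcome, as a careful person would: the job done as asked, in the order asked, and still so for the second after the job is handed in, with the robot touching nothing.
It also fails if it takes over 38 s, if anything falls off the work surface, if the arm or the gripper's body presses on something with over 40 N, if the wrist force passes 120 N, or if a joint passes its speed limit or range.

ROBOT

A 6-joint arm with a two-finger parallel gripper is mounted at the origin on the work surface. World frame = base frame: x ahead of the robot, y to its left, z up, the work surface at z = 0. Lengths are in m, angles in rad, forces in N, time in s.
With the tool pointing down it reaches from about 0.25 to 0.775 m from the base axis. Payload 4 kg.
Tool frame: the origin (TCP) lies on the centre line of the jaws, within the pads' length; the fingertips stand 8 mm ahead of it and the grasp point (between the pads) lies 11 mm behind it; z points along the fingers, y is the direction in which the jaws open and shut (so a half turn about z gives the same grasp; the last joint's range is limited). The gripper opens to 94 mm and grips with 3 to 60 N. Pads are 16 mm wide; open, the fingers measure 119 mm over their backs; the gripper's body (75 mm by 177 mm) begins 78 mm behind the grasp point.
Start: joints at [1.003, 0.087, 1.371, -0, 1.684, -0.103], TCP at [0.247, 0.492, 0.214] pointing down, gripper open.
Joint ranges: [-3.1, 3.1], [-0.76, 2.03], [0.27, 2.55], [-1.08, 4.22], [0.17, 2.65], [-2.57, 2.57]. Speed limits (rad/s): [2.79, 2.79, 3.14, 3.14, 3.14, 3.14].

INTERFACE

Orientations are given as [roll, pitch, yaw] about the fixed x, y, z axes, in that order (R = Rz(yaw) Ry(pitch) Rx(roll)).
In Python, from bench import * gives the robot as it stands.
- The arm moves only by the tool step_arm, never from a script. Its argument "steps" is a list of rows, each an object of numbers: "jaw": the opening, from 0 (shut) to 1 (fully open); "tx", "ty", "tz": the shift along the tool's x, y, z in m; "ax", "ay", "az": the turn, a rotation vector about the tool's x, y, z in rad. In form: [{"jaw": .., "tx": .., "ty": .., "tz": .., "ax": .., "ay": .., "az": ..}, ...]. A call has 1 to 8 rows; each row is the pose to reach, as a shift and turn from the pose measured when the call began, along the tool's axes at that moment; what a row does not reach only later rows make up. A row lasts 1/10 s, in which the tool goes at most 50 mm and 8.59 degrees, less where a joint would pass 70% of its speed; a pose out of reach is approached as far as the arm can. A call with a gripper value outside its range is refused whole. The fingers move at their own pace and stop on an object; the grip force is fixed at half the most. Time passes only in rows, so rows that repeat a pose let the fingers close. It gives the time, the measured TCP pose, the force and the opening at its end, in the units of the state.
- get_obs(): the state, without advancing time (a new reading comes with each control period).
- snapshot(name): name is "scene" or "top"; returns (picture, depth): 400x640x3 uint8, red, green, blue; 400x640 float32, m along the optical axis (not along the pixel's ray), 0 where there is no reading.
- camera_model(name): a dict with "intrinsics" (3x3 intrinsics, pixels), "origin" and "orientation" of the camera in the world. Camera axes: x right, y down, z forward; pixel columns grow to the right and rows downward; lengths in m; the calibration is good to about 2 mm. A picture is of the moment at which its call begins. camera_model takes no time and is no camera call.
- close_job(): hands the job in, once; it reports no verdict.
Trained networks look in the newest picture that a camera, given by its name, has taken for a name from the list of things; names that differ only in an ending like _2 or _b are one class to them, and where a whole thing is asked for, a point or a joint stands for the part that bears it (a point fixed in the world has none). Each returns a list of dicts, best first, with "confidence" (0 to 1); they miss things now and then, are a little off and sometimes report something else, mostly with a low value. They report only what shows in the picture. A call takes as long as a camera call.
- silhouettes(camera, query): "pixels" (400x640 bool, what is visible of it) and "rect" ([left, top, right, bottom] in pixels, round what is visible of it).
The state is a dict: "time": time; "joint_positions": joint angles; "qvel": joint speeds; "joint_torque": joint torques, N m; "tool_pos": TCP position; "ee_rot": TCP orientation; "wrist_force": force on the tool from outside, world axes, zero at the start; "wrist_torque": the same for the moment, N m; "width": finger opening in m.
Only numpy, scipy, OpenCV 4.12 (cv2) and the standard library are available. Lean on these libraries where they do the work, as an engineer would, in place of code of your own. Each camera call takes 0.05 s, during which the arm holds its last target. There are 200 camera calls.

## Working session

There is one attempt and no reset: what is moved stays moved. The work goes in short steps, Python scripts to look and compute and a tool call to move; the robot and the scene stay as the last step left them, time stands still between calls to the robot, and variables do not carry over. Pictures are saved under pics/ and viewed, about 8 in all and at most 12, crops included, and the job is handed in when it is done.

Besides the shell and the picture viewer there is one more tool, called after "Request:" by a JSON object that holds its "fn" and its "kwargs", one argument or row to a line. step_arm: Moves the arm, as the interface text tells. Its arguments: {"type":"object","properties":{"steps":{"type":"array"}},"required":["steps"]}

```bash
mkdir -p pics; python3 - <<'E'
from bench import *
import cv2,numpy as np
for n in("scene","top"):
    p,d=snapshot(n); cv2.imwrite(f"pics/{n}0.png",p[:,:,::-1]); np.savez(f"/tmp/{n}0.npz",p=p,d=d)
    c=camera_model(n); print(n,c)
    for q in("disc_lamp","column_lamp","disc_wheel"):
        for r in silhouettes(n,q)[:3]:
            m=r["pixels"]; print(q,round(r["confidence"],2),np.round(r["rect"]),m.sum())
print(get_obs())
a=cv2.imread("pics/scene0.png");b=cv2.imread("pics/top0.png")
cv2.imwrite("pics/both0.png",cv2.resize(np.vstack([a,b]),(480,600)))
E
```

```text
scene {'intrinsics': array([[508.41616389,   0.        , 323.10779945],
       [  0.        , 508.41616389, 199.0694735 ],
       [  0.        ,   0.        ,   1.        ]]), 'origin': array([ 1.11823461, -0.02604582,  0.97209358]), 'orientation': array([-2.57519948, -0.01485148,  1.60181155])}
disc_lamp 0.95 [163. 141. 298. 221.] 8561
column_lamp 0.9 [368. 171. 516. 256.] 9598
disc_wheel 0.6 [177. 169. 198. 195.] 288
top {'intrinsics': array([[519.25045483,   0.        , 330.98394933],
       [  0.        , 519.25045483, 198.35671819],
       [  0.        ,   0.        ,   1.        ]]), 'origin': array([ 0.39369856, -0.05466875,  1.28153561]), 'orientation': array([-3.01735354e+00,  1.96526642e-03, -1.54502768e+00])}
disc_lamp 0.56 [346. 193. 472. 252.] 6609
column_lamp 0.89 [156. 155. 286. 224.] 6873
disc_wheel 0.55 [440. 209. 457. 231.] 266
{'time': 0.4, 'joint_positions': array([ 1.00287397e+00,  8.73109721e-02,  1.37091862e+00,  1.95040824e-05,
        1.68357934e+00, -1.03083868e-01]), 'qvel': array([ 0.00028619, -0.00146636, -0.00202217, -0.00077774,  0.00032441,
       -0.00167026]), 'joint_torque': array([-1.21489313e-03, -3.39510942e+01, -3.02111793e+01,  7.16663199e-02,
        2.57292297e-02, -3.55805275e-05]), 'tool_pos': array([0.24651531, 0.49160261, 0.21333412]), 'ee_rot': array([-3.14137952e+00, -4.15333613e-05,  2.67675635e+00]), 'wrist_force': array([-0.36921801,  0.45189411,  0.08747434]), 'wrist_torque': array([ 0.06764948, -0.03838786,  0.0215144 ]), 'width': 0.09410503612793665}
```

View pics/top0.png

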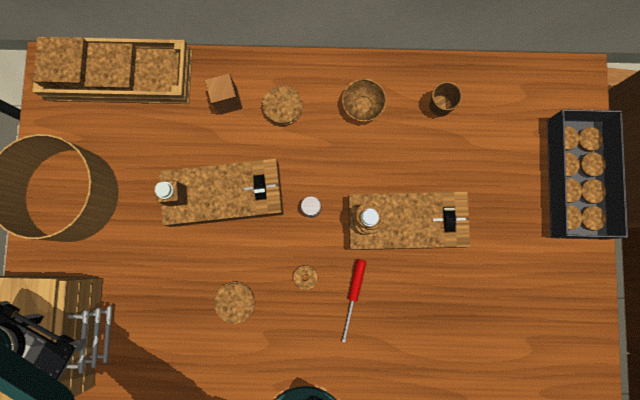

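View pics/scene0.png

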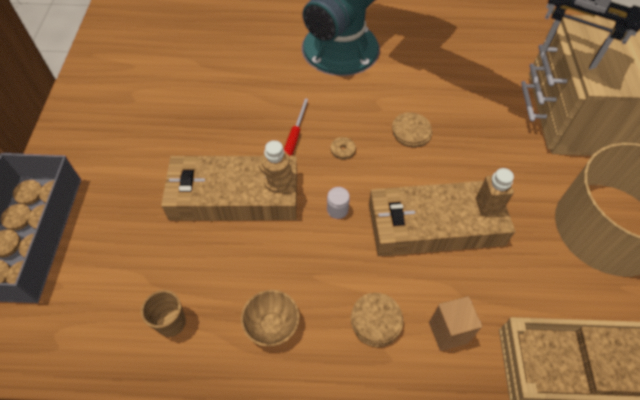

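The top view shows the disc lamp at right, with its stem at (369,217) and wheel at (449,220). The square-column lamp is at left, with its wheel at (260,187). Next I fit the disc lamp's pose.

```bash
cat > h.py <<'E'
from bench import *
import cv2,numpy as np
from scipy.spatial.transform import Rotation as R
def cloud(n,d):
    c=camera_model(n);K=c["intrinsics"];v,u=np.mgrid[:400,:640]
    P=np.stack([(u-K[0,2])/K[0,0]*d,(v-K[1,2])/K[1,1]*d,d],-1)
    return P@R.from_euler("xyz",c["orientation"]).as_matrix().T+c["origin"]
def project(n,X):
    c=camera_model(n);p=(np.atleast_2d(X)-c["origin"])@R.from_euler("xyz",c["orientation"]).as_matrix()
    p=p@c["intrinsics"].T; return p[:,:2]/p[:,2:]
E
python3 - <<'E'
from h import *
fr={}
for n in("top","scene"):
    z=np.load(f"/tmp/{n}0.npz");W=cloud(n,z["d"])
    m=silhouettes(n,"disc_lamp")[0]["pixels"]
    m=cv2.dilate(m.astype(np.uint8),np.ones((7,7)))>0
    t=m&(abs(W[...,2]-.062)<.008)
    P=W[t]; r=cv2.minAreaRect((P[:,:2]*1000).astype(np.float32)); print(n,"slab",r,"z",np.median(P[:,2]))
    s=m&(W[...,2]>.165); print(" socket",W[s].mean(0),s.sum())
    w=silhouettes(n,"disc_wheel")[0]["pixels"]; Q=W[w&(W[...,2]>.05)]
    print(" wheel",np.median(Q,0),Q[:,2].max())
    l,tp,rt,b=[int(x) for x in silhouettes(n,"disc_wheel")[0]["rect"]]
    c=z["p"][tp-15:b+15,l-15:rt+15]; cv2.imwrite(f"/tmp/c_{n}.png",cv2.resize(c[:,:,::-1],(390,420),interpolation=cv2.INTER_CUBIC)); print(" crop",l-15,tp-15,rt+15,b+15)
cv2.imwrite("pics/wheels.png",np.hstack([cv2.imread("/tmp/c_top.png"),cv2.imread("/tmp/c_scene.png")]))
E
```

```text
top slab ((499.70269775390625, -232.46820068359375), (130.54397583007812, 281.5462951660156), 2.6366658210754395) z 0.060962296577513286
 socket [ 0.48000173 -0.1205333   0.33480322] 214
 wheel [ 0.50289251 -0.32469285  0.07053708] 0.08127088037235652
 crop 425 194 471 245
scene slab ((500.92822265625, -231.32000732421875), (133.28750610351562, 280.6336669921875), 2.3801305294036865) z 0.06284197670019803
 socket [ 0.60953527 -0.11220858  0.31772595] 274
 wheel [ 0.5112739  -0.32324171  0.07328392] 0.9720935831976901
 crop 161 153 213 209
```

View pics/wheels.png

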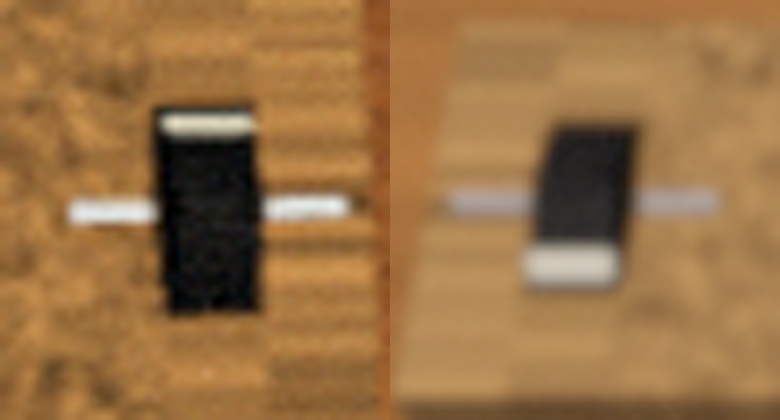

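```bash
cat >> h.py <<'E'
YAW=np.radians(2.5);C=np.array([.5005,-.232,0]);L=R.from_euler("z",YAW)
def lamp(p): return L.apply(p)+C      # lamp frame (m) -> world
def go(target,yaw=YAW+np.pi/2):       # shift / turn in tool axes to a TCP target
    o=get_obs();T=R.from_euler("xyz",o["ee_rot"])
    print("shift",np.round(T.inv().apply(target-o["tool_pos"]),4),"turn",np.round((T.inv()*R.from_euler("xyz",[np.pi,0,yaw])).as_rotvec(),3),"t",o["time"])
def line(a): return lamp(np.array([-.035*np.sin(a),-.095,.041+.035*np.cos(a)]))
E
python3 - <<'E'
from h import *
for n in("top","scene"):
    print(n,"marks",project(n,[lamp([0,-.12,.062]),lamp([0,-.07,.062])]).round(1).tolist())
    for a in(-1,-.9,-.8,-.7,-.6,-.5,-.4,0): print(a,project(n,line(a)).round(1)[0])
print("obs top (449.5,208.9) scene",161+182/7.5,153+265/7.5)
t=lamp([.013,-.095,.2133]);print(t);go(t)
E
```

```text
top marks [[459.4, 218.5], [438.2, 218.9]]
-1 [448.  206.4]
-0.9 [448.4 207.1]
-0.8 [448.6 208. ]
-0.7 [448.9 208.9]
-0.6 [449.2 210. ]
-0.5 [449.4 211.2]
-0.4 [449.6 212.5]
0 [450.2 218.2]
scene marks [[174.9, 180.9], [198.1, 180.8]]
-1 [184.9 192.8]
-0.9 [184.7 191.3]
-0.8 [184.6 189.7]
-0.7 [184.5 188.1]
-0.6 [184.5 186.4]
-0.5 [184.5 184.8]
-0.4 [184.5 183.1]
0 [185.1 177.1]
obs top (449.5,208.9) scene 185.26666666666665 188.33333333333334
[ 0.51763147 -0.32634253  0.2133    ]
shift [-6.090e-01 -6.098e-01  2.000e-04] turn [ 0.    -0.     1.062] t 0.7
```

Request:
{"fn": "step_arm", "kwargs": {
  "steps": [
    {"jaw": 0,"tx": -0.035,"ty": -0.035,"tz": 0,"az": 0.13},
    {"jaw": 0,"tx": -0.07,"ty": -0.07,"tz": 0,"az": 0.26},
    {"jaw": 0,"tx": -0.105,"ty": -0.105,"tz": 0,"az": 0.39},
    {"jaw": 0,"tx": -0.14,"ty": -0.14,"tz": 0,"az": 0.52},
    {"jaw": 0,"tx": -0.175,"ty": -0.175,"tz": 0,"az": 0.65},
    {"jaw": 0,"tx": -0.21,"ty": -0.21,"tz": 0,"az": 0.78},
    {"jaw": 0,"tx": -0.245,"ty": -0.245,"tz": 0,"az": 0.91},
    {"jaw": 0,"tx": -0.28,"ty": -0.28,"tz": 0,"az": 1.06}
  ]
}}

```text
invalid input
```

```bash
sed -i 's/\.5005,/.4985,/' h.py; python3 -c "
from h import *
go(lamp([.012,-.095,.2]))"
```

```text
shift [-0.6063 -0.6111  0.0135] turn [ 0.    -0.     1.062] t 0.7
```

Request:
{"fn": "step_arm", "kwargs": {
  "steps": [
    {"jaw": 0,"tx": -0.035,"ty": -0.035,"tz": 0,"ax": 0,"ay": 0,"az": 0.13},
    {"jaw": 0,"tx": -0.07,"ty": -0.07,"tz": 0,"ax": 0,"ay": 0,"az": 0.26},
    {"jaw": 0,"tx": -0.105,"ty": -0.105,"tz": 0,"ax": 0,"ay": 0,"az": 0.39},
    {"jaw": 0,"tx": -0.14,"ty": -0.14,"tz": 0,"ax": 0,"ay": 0,"az": 0.52},
    {"jaw": 0,"tx": -0.175,"ty": -0.175,"tz": 0,"ax": 0,"ay": 0,"az": 0.65},
    {"jaw": 0,"tx": -0.21,"ty": -0.21,"tz": 0,"ax": 0,"ay": 0,"az": 0.78},
    {"jaw": 0,"tx": -0.245,"ty": -0.245,"tz": 0,"ax": 0,"ay": 0,"az": 0.91},
    {"jaw": 0,"tx": -0.28,"ty": -0.28,"tz": 0,"ax": 0,"ay": 0,"az": 1.06}
  ]
}}

```text
time: 1.5
tool_pos: [0.3715, 0.114, 0.2139]
ee_rot: [3.14, -0.0, 1.611]
wrist_force: [1.2, -0.4, -0.1]
width: 0.0335
```

```bash
python3 -c "
from h import *
go(lamp([.012,-.095,.2]))"
```

```text
shift [-0.4459  0.1251  0.0139] turn [ 0.002 -0.    -0.003] t 1.5
```

Request:
{"fn": "step_arm", "kwargs": {
  "steps": [
    {"jaw": 0,"tx": -0.047,"ty": 0.013,"tz": 0,"ax": 0,"ay": 0,"az": 0},
    {"jaw": 0,"tx": -0.094,"ty": 0.026,"tz": 0,"ax": 0,"ay": 0,"az": 0},
    {"jaw": 0,"tx": -0.14,"ty": 0.039,"tz": 0,"ax": 0,"ay": 0,"az": 0},
    {"jaw": 0,"tx": -0.187,"ty": 0.052,"tz": 0,"ax": 0,"ay": 0,"az": 0},
    {"jaw": 0,"tx": -0.234,"ty": 0.066,"tz": 0,"ax": 0,"ay": 0,"az": 0},
    {"jaw": 0,"tx": -0.28,"ty": 0.079,"tz": 0,"ax": 0,"ay": 0,"az": 0},
    {"jaw": 0,"tx": -0.327,"ty": 0.092,"tz": 0,"ax": 0,"ay": 0,"az": 0},
    {"jaw": 0,"tx": -0.374,"ty": 0.105,"tz": 0,"ax": 0,"ay": 0,"az": 0}
  ]
}}

```text
time: 2.3
tool_pos: [0.4919, -0.2575, 0.2141]
ee_rot: [3.139, -0.0, 1.611]
wrist_force: [0.1, -0.4, 0.2]
width: 0.0004
```

```bash
python3 -c "
from h import *
go(lamp([.012,-.095,.098]))"
```

```text
shift [-0.0698  0.0197  0.1161] turn [ 0.002 -0.    -0.004] t 2.3
```

Request:
{"fn": "step_arm", "kwargs": {
  "steps": [
    {"jaw": 0,"tx": -0.035,"ty": 0.01,"tz": 0.01,"ax": 0,"ay": 0,"az": 0},
    {"jaw": 0,"tx": -0.07,"ty": 0.02,"tz": 0.035,"ax": 0,"ay": 0,"az": 0},
    {"jaw": 0,"tx": -0.07,"ty": 0.02,"tz": 0.075,"ax": 0,"ay": 0,"az": 0},
    {"jaw": 0,"tx": -0.07,"ty": 0.02,"tz": 0.105,"ax": 0,"ay": 0,"az": 0},
    {"jaw": 0,"tx": -0.07,"ty": 0.02,"tz": 0.116,"ax": 0,"ay": 0,"az": 0},
    {"jaw": 0,"tx": -0.07,"ty": 0.02,"tz": 0.116,"ax": 0,"ay": 0,"az": 0}
  ]
}}

```text
time: 2.9
tool_pos: [0.5139, -0.3257, 0.096]
ee_rot: [-3.141, -0.003, 1.611]
wrist_force: [0.4, 0.9, 0.5]
width: 0.0006
```

```bash
python3 - <<'E'
from h import *
p,d=snapshot("scene");q,d2=snapshot("top")
cv2.imwrite("pics/app.png",np.hstack([cv2.resize(p[110:230,130:250,::-1],(400,400)),cv2.resize(q[160:280,390:510,::-1],(400,400))]))
go(lamp([.012,-.095,.081])); print(get_obs()["wrist_force"])
E
```

```text
shift [ 0.0006 -0.0013  0.0189] turn [ 0.004  0.002 -0.003] t 3.0
[ 1.10491571 -0.0245979   0.96823918]
```

View pics/app.png

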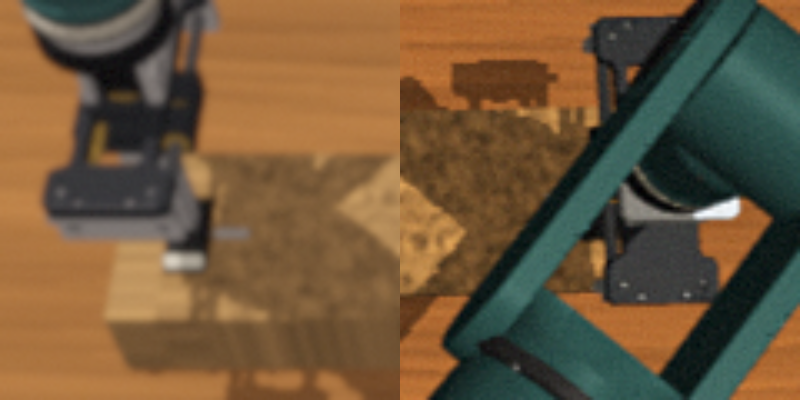

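The left crop shows the white line still on the near (+x) side at (185,262), with the fingers above the wheel. The top view is blocked by the arm. Next I press down gently.

Request:
{"fn": "step_arm", "kwargs": {
  "steps": [
    {"jaw": 0,"tx": 0,"ty": -0.001,"tz": 0.006,"ax": 0,"ay": 0,"az": 0},
    {"jaw": 0,"tx": 0,"ty": -0.001,"tz": 0.01,"ax": 0,"ay": 0,"az": 0},
    {"jaw": 0,"tx": 0,"ty": -0.001,"tz": 0.013,"ax": 0,"ay": 0,"az": 0},
    {"jaw": 0,"tx": 0,"ty": -0.001,"tz": 0.0145,"ax": 0,"ay": 0,"az": 0},
    {"jaw": 0,"tx": 0,"ty": -0.001,"tz": 0.0145,"ax": 0,"ay": 0,"az": 0}
  ]
}}

```text
time: 3.5
tool_pos: [0.5147, -0.3269, 0.0852]
ee_rot: [3.138, 0.001, 1.611]
wrist_force: [-0.1, -0.3, -1.3]
width: 0.0006
```

Request:
{"fn": "step_arm", "kwargs": {
  "steps": [
    {"jaw": 0,"tx": 0,"ty": 0,"tz": 0.002,"ax": 0,"ay": 0,"az": 0},
    {"jaw": 0,"tx": 0,"ty": 0,"tz": 0.0035,"ax": 0,"ay": 0,"az": 0},
    {"jaw": 0,"tx": 0,"ty": 0,"tz": 0.0035,"ax": 0,"ay": 0,"az": 0}
  ]
}}

```text
time: 3.8
tool_pos: [0.515, -0.3271, 0.0822]
ee_rot: [3.137, 0.002, 1.611]
wrist_force: [0.5, 0.8, 2.9]
width: 0.0006
```

```bash
python3 -c "
from h import *
o=get_obs();print(o['tool_pos'],o['wrist_force'],L.inv().apply(o['tool_pos']-C))
o2=snapshot('scene');o=get_obs();print(o['tool_pos'],o['wrist_force'])"
```

```text
[ 0.51500344 -0.32706176  0.08215504] [0.49134172 0.76902903 2.86878721] [ 0.01234119 -0.09569116  0.08215504]
[ 0.51498389 -0.32706896  0.08224346] [-0.13811327  0.24076183  2.21788135]
```

Request:
{"fn": "step_arm", "kwargs": {
  "steps": [
    {"jaw": 0,"tx": 0,"ty": -0.001,"tz": 0.0015,"ax": 0,"ay": 0,"az": 0},
    {"jaw": 0,"tx": 0,"ty": -0.004,"tz": 0.0015,"ax": 0,"ay": 0,"az": 0},
    {"jaw": 0,"tx": 0,"ty": -0.008,"tz": 0.0015,"ax": 0,"ay": 0,"az": 0},
    {"jaw": 0,"tx": 0,"ty": -0.012,"tz": 0.0015,"ax": 0,"ay": 0,"az": 0},
    {"jaw": 0,"tx": 0,"ty": -0.016,"tz": 0.0015,"ax": 0,"ay": 0,"az": 0},
    {"jaw": 0,"tx": 0,"ty": -0.02,"tz": 0.0015,"ax": 0,"ay": 0,"az": 0},
    {"jaw": 0,"tx": 0,"ty": -0.022,"tz": 0.0015,"ax": 0,"ay": 0,"az": 0},
    {"jaw": 0,"tx": 0,"ty": -0.022,"tz": 0.0015,"ax": 0,"ay": 0,"az": 0}
  ]
}}

```text
time: 4.65
tool_pos: [0.4919, -0.3281, 0.0803]
ee_rot: [3.139, 0.002, 1.611]
wrist_force: [-1.9, 0.3, 4.2]
width: 0.0005
```

Request:
{"fn": "step_arm", "kwargs": {
  "steps": [
    {"jaw": 0,"tx": 0,"ty": 0,"tz": -0.01,"ax": 0,"ay": 0,"az": 0},
    {"jaw": 0,"tx": 0,"ty": 0,"tz": -0.04,"ax": 0,"ay": 0,"az": 0},
    {"jaw": 0,"tx": 0,"ty": -0.02,"tz": -0.08,"ax": 0,"ay": 0,"az": 0},
    {"jaw": 0,"tx": 0,"ty": -0.06,"tz": -0.1,"ax": 0,"ay": 0,"az": 0},
    {"jaw": 0,"tx": 0,"ty": -0.1,"tz": -0.1,"ax": 0,"ay": 0,"az": 0},
    {"jaw": 0,"tx": 0,"ty": -0.12,"tz": -0.1,"ax": 0,"ay": 0,"az": 0},
    {"jaw": 0,"tx": 0,"ty": -0.12,"tz": -0.1,"ax": 0,"ay": 0,"az": 0}
  ]
}}

```text
time: 5.35
tool_pos: [0.3698, -0.3328, 0.1801]
ee_rot: [3.139, 0.002, 1.608]
wrist_force: [0.5, -1.0, -0.1]
width: 0.0001
```

```bash
cat >> h.py <<'E'
def look(tag):
    p,d=snapshot("scene");q,_=snapshot("top")
    f=lambda im,u,v:cv2.resize(im[v:v+60,u:u+60,::-1],(400,400),interpolation=cv2.INTER_CUBIC)
    cv2.imwrite(f"pics/{tag}.png",np.hstack([f(p,155,150),f(q,420,190)]))
    o=get_obs();print(o["time"],o["tool_pos"],L.inv().apply(o["tool_pos"]-C))
E
python3 -c "
from h import *
look('s1');go(lamp([.006,-.095,.096]))"
```

```text
5.45 [ 0.37191382 -0.33268205  0.17970932] [-0.13085739 -0.09506461  0.17970932]
shift [0.0007 0.1366 0.0842] turn [ 0.003  0.001 -0.004] t 5.45
```

View pics/s1.png

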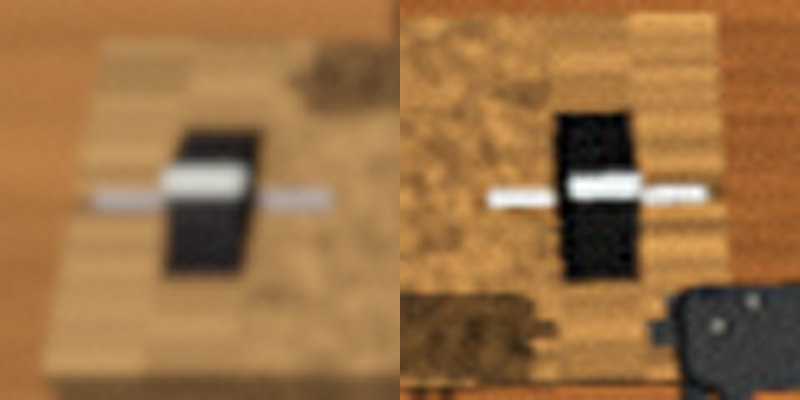

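The line is now almost at the marks: scene line at row 181 against marks at row 199, top line at row 185 against marks at about 196 (crop pixels). I measure what remains by centroids.

```bash
cat >> h.py <<'E'
from scipy.optimize import minimize_scalar
def angle():
    for n in("top","scene"):
        p,_=snapshot(n);g=p.astype(float).min(2)   # white/grey: least colour channel
        def cen(Xs):   # local row centroid at several points, robust to offset
            out=[]
            for u,v in project(n,Xs):
                u=int(round(u));v0=int(round(v));s=g[v0-6:v0+7,u];w=np.clip(s-(s.min()+s.max())/2,0,None)
                out.append((w*np.arange(v0-6,v0+7)).sum()/w.sum()-v)
            return np.array(out)
        mk=cen([lamp([0,-.095+s,.062]) for s in(-.026,-.022,-.019,.019,.022,.026)])
        ln=cen([line(0)+L.apply([0,s,0]) for s in(-.007,-.004,0,.004,.007)])
        k=(project(n,line(.05))-project(n,line(-.05)))[0,1]/.1
        print(n,"marks",mk.round(1),"line",ln.round(1),"angle",((np.median(ln)-np.median(mk))/k).round(3))
E
python3 -c "
from h import *
angle()"
```

```text
top marks [-0.8 -0.6 -0.5 -0.4 -0.5 -0.5] line [-1.6 -1.6 -1.6 -1.4 -1.4] angle -0.069
scene marks [-0.7 -0.8 -1.2 -0.6 -0.6 -0.6] line [0.3 0.3 0.3 0.3 0.3] angle -0.07
```

Request:
{"fn": "step_arm", "kwargs": {
  "steps": [
    {"jaw": 0,"tx": 0,"ty": 0.045,"tz": 0,"ax": 0,"ay": 0,"az": 0},
    {"jaw": 0,"tx": 0,"ty": 0.09,"tz": 0,"ax": 0,"ay": 0,"az": 0},
    {"jaw": 0,"tx": 0,"ty": 0.125,"tz": 0.02,"ax": 0,"ay": 0,"az": 0},
    {"jaw": 0,"tx": 0,"ty": 0.134,"tz": 0.05,"ax": 0,"ay": 0,"az": 0},
    {"jaw": 0,"tx": 0,"ty": 0.134,"tz": 0.08,"ax": 0,"ay": 0,"az": 0},
    {"jaw": 0,"tx": 0,"ty": 0.134,"tz": 0.087,"ax": 0,"ay": 0,"az": 0},
    {"jaw": 0,"tx": 0,"ty": 0.134,"tz": 0.087,"ax": 0,"ay": 0,"az": 0}
  ]
}}

```text
time: 6.25
tool_pos: [0.5064, -0.3261, 0.0907]
ee_rot: [-3.141, -0.002, 1.613]
wrist_force: [0.5, -0.5, 0.9]
width: 0.0001
```

```bash
python3 -c "
from h import *
go(lamp([.003,-.095,.081]));o=get_obs();print(o['tool_pos'],o['wrist_force'])"
```

```text
shift [-0.0007 -0.0008  0.0097] turn [-0.001 -0.002 -0.002] t 6.25
[ 0.50640379 -0.32606674  0.09066105] [ 0.54968016 -0.5024442   0.90132881]
```

Request:
{"fn": "step_arm", "kwargs": {
  "steps": [
    {"jaw": 0,"tx": 0,"ty": 0,"tz": 0.005,"ax": 0,"ay": 0,"az": 0},
    {"jaw": 0,"tx": 0,"ty": 0,"tz": 0.008,"ax": 0,"ay": 0,"az": 0},
    {"jaw": 0,"tx": 0,"ty": 0,"tz": 0.0095,"ax": 0,"ay": 0,"az": 0},
    {"jaw": 0,"tx": 0,"ty": 0,"tz": 0.0095,"ax": 0,"ay": 0,"az": 0},
    {"jaw": 0,"tx": 0,"ty": 0,"tz": 0.0095,"ax": 0,"ay": 0,"az": 0}
  ]
}}

```text
time: 6.75
tool_pos: [0.5071, -0.3266, 0.0827]
ee_rot: [3.14, -0.0, 1.612]
wrist_force: [0.8, 0.7, 3.2]
width: 0.0005
```

```bash
python3 -c "
from h import *
o=get_obs();print(o['tool_pos'],o['wrist_force'])"
```

```text
[ 0.50709339 -0.32660304  0.08271311] [0.78913167 0.65362395 3.19155428]
```

Request:
{"fn": "step_arm", "kwargs": {
  "steps": [
    {"jaw": 0,"tx": 0,"ty": -0.001,"tz": 0.001,"ax": 0,"ay": 0,"az": 0},
    {"jaw": 0,"tx": 0,"ty": -0.002,"tz": 0.001,"ax": 0,"ay": 0,"az": 0},
    {"jaw": 0,"tx": 0,"ty": -0.0026,"tz": 0.001,"ax": 0,"ay": 0,"az": 0},
    {"jaw": 0,"tx": 0,"ty": -0.0026,"tz": 0.001,"ax": 0,"ay": 0,"az": 0},
    {"jaw": 0,"tx": 0,"ty": -0.0026,"tz": 0.001,"ax": 0,"ay": 0,"az": 0}
  ]
}}

```text
time: 7.25
tool_pos: [0.5045, -0.3268, 0.0819]
ee_rot: [3.14, -0.0, 1.612]
wrist_force: [0.4, 1.0, 4.6]
width: 0.0007
```

Request:
{"fn": "step_arm", "kwargs": {
  "steps": [
    {"jaw": 0,"tx": 0,"ty": 0,"tz": -0.01,"ax": 0,"ay": 0,"az": 0},
    {"jaw": 0,"tx": 0,"ty": 0,"tz": -0.04,"ax": 0,"ay": 0,"az": 0},
    {"jaw": 0,"tx": 0,"ty": -0.02,"tz": -0.08,"ax": 0,"ay": 0,"az": 0},
    {"jaw": 0,"tx": 0,"ty": -0.06,"tz": -0.1,"ax": 0,"ay": 0,"az": 0},
    {"jaw": 0,"tx": 0,"ty": -0.1,"tz": -0.1,"ax": 0,"ay": 0,"az": 0},
    {"jaw": 0,"tx": 0,"ty": -0.13,"tz": -0.1,"ax": 0,"ay": 0,"az": 0},
    {"jaw": 0,"tx": 0,"ty": -0.13,"tz": -0.1,"ax": 0,"ay": 0,"az": 0}
  ]
}}

```text
time: 7.95
tool_pos: [0.3713, -0.3323, 0.1819]
ee_rot: [3.141, -0.0, 1.609]
wrist_force: [0.3, 0.0, -0.4]
width: 0.0006
```

```bash
python3 -c "
from h import *
look('s2');angle()"
```

```text
8.05 [ 0.37403311 -0.33224033  0.18157345] [-0.12872085 -0.09471575  0.18157345]
top marks [-0.8 -0.6 -0.5 -0.4 -0.5 -0.5] line [-0.1 -0.1 -0.1 -0.2 -0.2] angle 0.026
scene marks [-0.8 -0.8 -0.9 -0.6 -0.6 -0.6] line [-0.8 -0.8 -0.8 -0.8 -0.8] angle 0.008
```

View pics/s2.png

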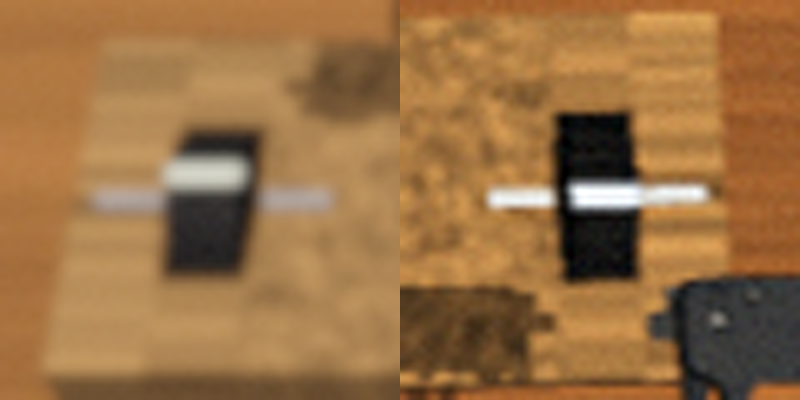

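The line is now level with the marks: top view line and marks both at about row 195, and the scene offset is as the model predicts. The measured error is about 0.01–0.03 rad (0.3–0.9 mm at the rim), and the arm is clear.

```bash
python3 -c "
from bench import *
o=get_obs();print(o['wrist_force'],abs(o['qvel']).max());close_job()"
```

```text
[-0.0762411   0.8350331   0.37759388] 0.011169063826614313
the job is handed in; nothing more can be done
```

I rolled the disc lamp's wheel with the closed fingertips until its white line was level with the steel marks. It took one stroke of about 23 mm and a correction of about 2.6 mm. I then lifted off, moved clear and handed the job in at about 8 s.

- **Line position:** after letting go, the line measured +0.026 rad from level in the top camera and +0.008 rad in the scene camera. The two differ by 0.018 rad, about 0.6 mm at the rim, which is within what these images can resolve.
- **Forces:** wrist readings after the presses and strokes peaked at about 5 N, and the arm was clear with about zero force at the end.
- **Other lamp:** I planned the arm's path to stay above and away from the column lamp. I did not look at that lamp again afterwards.
- **Failed call:** the first move call was refused because some row keys were missing. It moved nothing.

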